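# Seat the film magazine on the loading dock

## Task

Take the film magazine off the sloping rest and set it upright on the loading dock, big hole over the big peg and small hole over the small peg. Press it down gently past the sprung hold-down arm until it is fully home and the arm has sprung back over the edge of its foot plate; do not drop it on, and leave the other things on the bench where they are.

Things in the scene. Friction and masses are not known exactly. Their poses are not given: they have to be found in the camera images.
- magazine_centre (a point): Film magazine, about 0.35 kg: black box (66 mm along x, 44 along y, 50 tall) on the middle of a 130 x 70 x 10 mm aluminium foot plate. Point: centre of the box, 35 mm above the plate's underside. x runs along the plate to its small hole, z out of the top. Grip it across the 44 mm sides. A round knob on one end of the box and a round window in its top mark the small-hole end.
- magazine_big_hole (a point): Centre of the magazine's big hole (19 mm, through the plate) at the plate's underside, 45 mm from the plate's middle along -x.
- magazine_small_hole (a point): Centre of the magazine's small hole (13 mm, through the plate) at the plate's underside, 45 mm from the plate's middle along +x.
- dock_seat (a point): Where the magazine's centre point lies when it is fully home on the dock: 85 mm above the bench over the middle of the dock. Axes as the magazine's then are: x towards the small peg and the hold-down arm, z up. The dock is a fixed pedestal with a flat dark steel top (136 x 78 mm) 50 mm above the bench.
- dock_big_peg (a point): Foot of the big peg on the dock's top face: 16 mm thick, 44 mm tall, its last 10 mm tapering to 8 mm. 45 mm from the dock's middle along -x. Only the big hole fits over it.
- dock_small_peg (a point): Foot of the small peg on the dock's top face: 10 mm thick, 44 mm tall, its last 10 mm tapering to 2 mm. 45 mm from the dock's middle along +x.
- hold_arm_roller (a point): Centre of the 7 mm roller on the nose of the sprung hold-down arm: upright, 104 mm tall, hinged at its foot at the small-peg end of the dock. The nose overhangs the dock's top by about 10 mm; above it a steep ramp rises outwards. A plate pressed down slides on the ramp and pushes the arm back (about 2 N at the plate's edge does it); then the roller springs over the plate's edge and bears down on it.
- hold_arm (a joint): Angle of the sprung hold-down arm, rad: 0 sprung fully in with nothing beneath, growing as it is pushed outwards, away from the dock (at most 0.6). About 0.07 when the roller bears on the plate of a magazine that is fully home; about 0.19 while the plate's end passes the roller.
- rest_board (a point): Middle of the top face of the fixed sloping wooden rest (board 150 x 84 mm, here 55 mm above the bench, sloping 25 degrees). Axes: x level towards the low end, z up; a 10 mm lip at the low end. At the start the magazine lies on it, plate down, small-hole end downhill, so its z axis leans 25 degrees from vertical towards the low end.
- cartridge: orange plastic film cartridge standing on its end, 25 mm across, 52 mm tall; origin under its centre; a bystander
- filter_disc: blue glass filter disc in a thin dark ring lying flat, 68 mm across, 7 mm thick; origin under its centre; a bystander
- knob: silver metal tripod head knob standing on its head, 44 mm across, 40 mm tall; origin under its centre; a bystander
- walnut_grip: dark walnut grip handle lying on the bench, 105 mm long, 32 mm wide, 26 mm thick; origin under its centre; a bystander
- film_carton: small closed cardboard film carton 62 x 46 x 50 mm; origin under its centre; a bystander
- loupe: black loupe standing upright, 44 mm across, 42 mm tall; origin under its centre; a bystander
There are look-alikes about, which are no part of the job. What is shaped like the part that bears rest_board but green or yellow is not meant.

How it is judged:
By the outcome, as a careful person would: the job done as asked, in the order asked, and still so for the second after the job is handed in, with the robot touching nothing.
It also fails if it takes over 43 s, if anything falls off the work surface, if the arm or the gripper's body presses on something with over 40 N, if the wrist force passes 120 N, or if a joint passes its speed limit or range.

## Robot

A 7-joint arm with a two-finger parallel gripper is mounted at the origin on the work surface. World frame = base frame: x ahead of the robot, y to its left, z up, the work surface at z = 0. Lengths are in mm, angles in rad, forces in N, time in s.
With the tool pointing down it reaches from about 350 to 900 mm from the base axis. Payload 8.1 kg.
Tool frame: the origin (TCP) lies on the centre line of the jaws, within the pads' length; the fingertips stand 17 mm ahead of it and the grasp point (between the pads) lies 2 mm behind it (r.nose_length is the distance from the TCP to the fingertips, in mm); z points along the fingers, y is the line along which they close (so a half turn about z gives the same grasp; the last joint's range is limited). The gripper opens to 92 mm and grips with 3 to 60 N. Pads are 19 mm wide; open, the fingers measure 130 mm over their backs; the gripper's body (75 mm by 190 mm) begins 47 mm behind the grasp point.
Start: joints at [1.228, 0.434, 0.025, 1.573, -0.012, 1.134, -0.075], TCP at [148.418, -607.135, 243.742] pointing down, gripper open.
Joint ranges: [-2.62, 2.62], [-0.44, 2.09], [-1.27, 1.32], [0.08, 2.57], [-1.32, 4.46], [0.12, 2], [-2.74, 2.74]. Speed limits (rad/s): [2.22, 2.22, 3.01, 3.01, 3.14, 3.14, 3.14].

## Interface

Orientations are given as a unit quaternion [w, x, y, z].
In Python, from station import r, vision, workorder gives the robot as it stands.
- The arm moves only by the tool servo_tool, never from a script. Its arguments are lists of equal length, an entry for each row: "jaw": the closure, from 0 (fully open) to 1 (shut); "offset": the shift along the tool's x, y, z in units of 30 mm (1.0 is 30 mm), a list of three; "turn": the turn, a rotation vector about the tool's x, y, z in units of 6 degrees (1.0 is 6 degrees), a list of three. In form: {"jaw": [jaw, ...], "offset": [[x, y, z], ...], "turn": [[wx, wy, wz], ...]}. A call has 1 to 20 rows; each row shifts and turns the commanded pose from where the row before left it, along the tool's axes as they then stand; what a row does not reach is not made up. A row lasts 1/10 s, in which the tool goes at most 50 mm and 8.59 degrees, less where a joint would pass 70% of its speed; a pose out of reach is approached as far as the arm can. A call is refused whole if a number of a shift passes 1 or a number of a turn 1, either way. A call with a gripper value outside its range is refused whole. The fingers move at their own pace and stop on an object; the grip force is fixed at half the most. Time passes only in rows, so rows that do not move let the fingers close. It gives the time, the measured TCP pose, the force, the opening and the grip force at its end, in the units of the state.
- r.state(): the state, without advancing time (a new reading comes with each control period).
- vision.read_camera(name): name is "side" or "top" or "wrist"; returns a dict with "color" (480x640x3 uint8, red, green, blue), "K" (3x3 intrinsics, pixels), "rvec" (rotation vector, rad) and "tvec" (3), from world to camera coordinates, as OpenCV has them; the wrist camera has in their place "tool_from_camera" (4x4, takes a point from camera to tool coordinates, whose origin is the TCP and whose axes are the flange's). Camera axes: x right, y down, z forward; pixel columns grow to the right and rows downward; lengths in mm; the calibration is good to about 2 mm. The wrist camera is an equidistant fisheye: a pixel r from the principal point sees the ray r / f radians off the axis. A picture is of the moment at which its call begins: read the wrist's pose just before it. There is no depth.
- workorder.job_done(): hands the job in; it is judged then, once.
The state is a dict: "time": time; "joint_positions": joint angles; "joint_vel": joint speeds; "joint_efforts": joint torques, N m; "tool_pos": TCP position; "tool_rot": TCP orientation; "contact_force": force on the tool from outside, world axes, zero at the start; "torque": the same for the moment, N m; "grip_width": finger opening in mm; "finger_force": force on a finger pad.
Only numpy, scipy, OpenCV 4.12 (cv2) and the standard library are available. Lean on these libraries where they do the work, as an engineer would, in place of code of your own. Each camera call takes 0.05 s, during which the arm holds its last target. There are 200 camera calls.

## Working session

There is one attempt and no reset: what is moved stays moved. The work goes in short steps, Python scripts to look and compute and a tool call to move; the robot and the scene stay as the last step left them, time stands still between calls to the robot, and variables do not carry over. Pictures are saved under pics/ and viewed, at most 10 in all, crops included, and the job is handed in when it is done.

Besides the shell and the picture viewer there is one more tool, called after ">>>" by a JSON object that holds its "fn" and its "kwargs", one argument or row to a line. servo_tool: Moves the arm, as the interface text tells. Its arguments: {"type":"object","properties":{"jaw":{"type":"array","items":{"type":"number"}},"offset":{"type":"array","items":{"type":"array","items":{"type":"number"}}},"turn":{"type":"array","items":{"type":"array","items":{"type":"number"}}}},"required":["jaw","offset","turn"]}

```bash
mkdir -p pics; ls
cat > h.py <<'E'
import numpy as np, cv2
from scipy.spatial.transform import Rotation as R
def save(v,name,fn):
    c=v.read_camera(name); cv2.imwrite('pics/'+fn,c['color'][:,:,::-1]); return c
def ray(c,uv):
    M=cv2.Rodrigues(np.array(c['rvec'],float))[0]; t=np.array(c['tvec'],float).ravel()
    d=M.T@np.linalg.inv(c['K'])@np.array([uv[0],uv[1],1.]); return -M.T@t,d/np.linalg.norm(d)
def atz(c,uv,z):
    o,d=ray(c,uv); return o+d*(z-o[2])/d[2]
def tri(c1,u1,c2,u2):
    o,d=ray(c1,u1);p,e=ray(c2,u2)
    s=np.linalg.lstsq(np.c_[d,-e],p-o,rcond=None)[0]; a=o+s[0]*d;b=p+s[1]*e
    return (a+b)/2,np.linalg.norm(a-b)
def proj(c,P):
    return cv2.projectPoints(np.array(P,float).reshape(-1,1,3),np.array(c['rvec'],float),np.array(c['tvec'],float),np.array(c['K'],float),None)[0].reshape(-1,2)
E
python3 - <<'E'
from station import r,vision
from h import *
import pickle
C={n:save(vision,n,n+'0.png') for n in('top','side')}
pickle.dump(C,open('c0.pkl','wb'))
s=r.state();print(s['time'],s['tool_pos'],s['tool_rot'],s['grip_width'])
for n in C: print(n,C[n]['K'].tolist() if hasattr(C[n]['K'],'tolist') else C[n]['K'],ray(C[n],(320,240)))
E
```

```text
pics
0.1 [ 148.27905502 -606.71991499  243.03405708] [-6.72587137e-04  9.92827409e-01  1.19554440e-01 -1.37446557e-04] 91.68842574488507
top [[586.6893075491844, 0.0, 308.46987685125515], [0.0, 586.6893075491844, 239.35945229301603], [0.0, 0.0, 1.0]] (array([ 331.56931488,  -10.74309875, 1292.29171095]), array([ 0.16483779, -0.01687662, -0.98617629]))
side [[436.6451792539556, 0.0, 317.4476717788665], [0.0, 436.6451792539556, 232.7732385800829], [0.0, 0.0, 1.0]] (array([ 502.73919347, -656.55055423,  720.53832642]), array([ 0.03089604,  0.68726869, -0.72574595]))
```

View pics/top0.png

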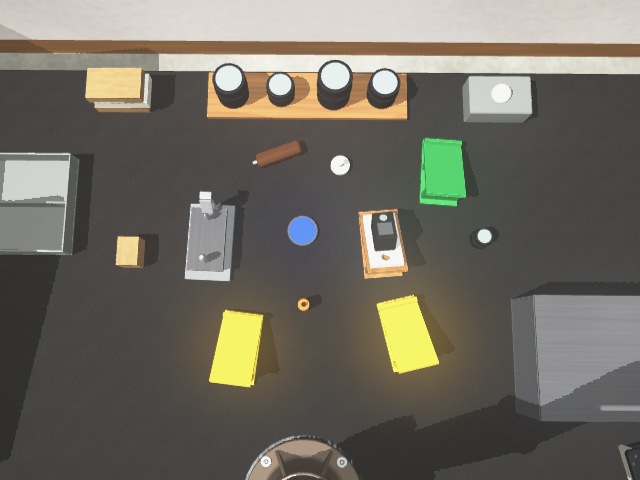

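View pics/side0.png

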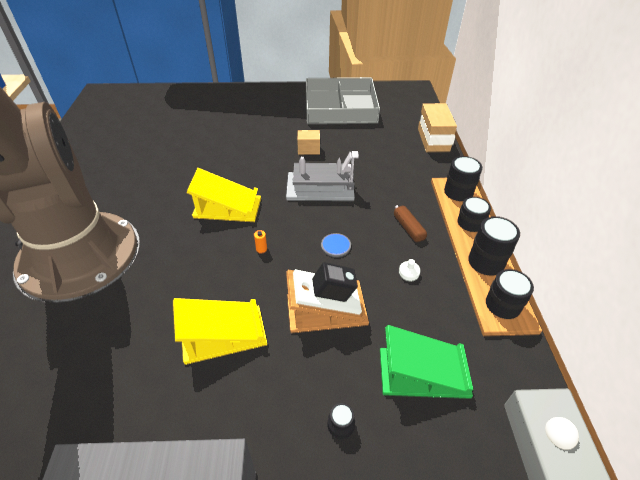

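The top view shows the magazine on the wooden rest near (383,243), with its low end up the picture. The dock is near (210,242) with its arm at (206,200). In the side view the magazine is at (333,282) and the dock at (322,180). Next I'll look at an enlarged composite.

Run:
```python
import cv2,numpy as np
t=cv2.imread('pics/top0.png');s=cv2.imread('pics/side0.png')
def c(im,x,y): return cv2.resize(im[y:y+75,x:x+100],(400,300),interpolation=cv2.INTER_CUBIC)
a=[c(t,335,203),c(t,160,205-17),c(s,280,255),c(s,275,140)]
cv2.imwrite('pics/comp.png',np.vstack([np.hstack(a[:2]),np.hstack(a[2:])]))
```

```text
(no output)
```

View pics/comp.png

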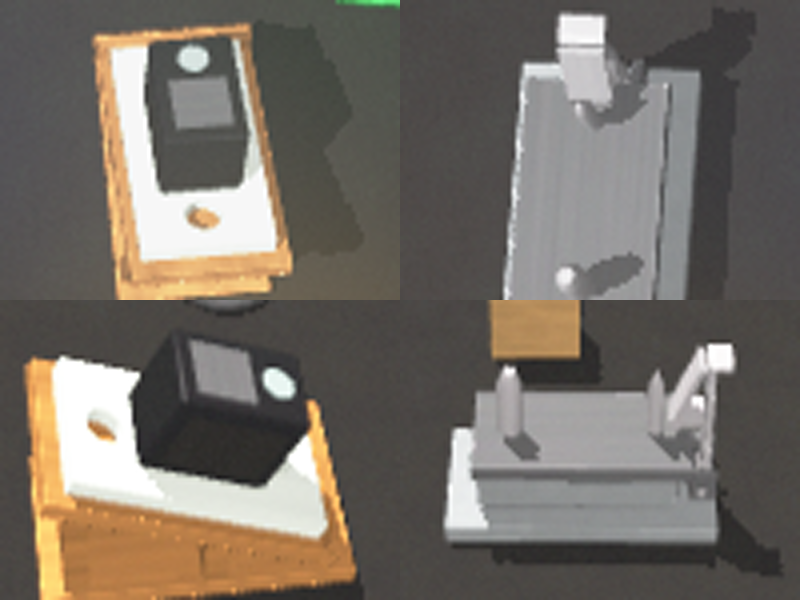

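The composite shows the plate corners, the box corners and the big hole (203,216 in the top crop). It also shows the dock's peg tips, at (510,370) and (657,375) in the side crop and (566,272) in the top crop. I'll fit both poses.

```bash
cat > fit.py <<'E'
from h import *
import pickle
from scipy.optimize import least_squares
C=pickle.load(open('c0.pkl','rb'))
def fit(obs,Rf,x0):
    def f(p):
        out=[]
        for n,o,sc,L in obs:
            P=Rf(p).apply(np.array([l[:3] for l in L],float))+p[:3]
            uv=np.array([l[3:] for l in L],float)/4+np.array(o)
            out.append((proj(C[n],P)-uv)/sc)
        return np.vstack(out).ravel()
    s=least_squares(f,x0,loss='soft_l1'); print(s.x.round(3)); print(f(s.x).reshape(-1,2).round(1).tolist()); return s.x
mag=[('top',(335,203),1,[(-65,35,-25,140,262),(-65,-35,-25,277,247),(65,35,-25,110,45),(33,22,25,150,41),(33,-22,25,236,40),(-33,22,25,149,137),(-33,-22,25,244,137),(-45,0,-25,203,216)]),
('side',(280,180),1,[(-65,-35,-25,68,490),(-65,35,-25,65,358),(65,-35,-25,327,530),(-33,22,25,177,330),(-33,-22,25,133,392),(33,22,25,300,355),(-45,0,-25,103,424)])]
tl=lambda p:R.from_euler('ZY',[p[3],p[4]])
m=fit(mag,tl,[500,-120,80,0,.436])
dock=[('top',(60,188),1,[(-45,0,44,566,275),(68,39,0,525,80),(68,-39,0,668,83)]),
('side',(175,65),1,[(-45,0,44,510,368),(45,0,44,657,373),(-68,-39,0,475,468),(-68,39,0,477,393)])]
d=fit(dock,lambda p:R.from_euler('Z',p[3]),[520,240,50,0])
Rm=tl(m); print('mag z',Rm.apply([0,0,1]),'bottom mid',Rm.apply([0,0,-35])+m[:3])
s=0
E
python3 fit.py
```

```text
[ 551.3   -164.355   85.552   88.023   38.115]
[[-0.6, -2.9], [-1.0, -0.9], [0.8, 0.3], [-0.2, -0.6], [-0.6, -1.4], [3.5, 1.8], [1.5, 0.7], [-0.6, -0.5], [-0.1, -2.2], [-1.5, 0.1], [-0.2, -0.1], [-2.2, -0.8], [11.2, 3.0], [-0.8, 0.3], [0.2, 0.5]]
[ 5.40891e+02  2.11645e+02  4.82340e+01 -3.70000e-02]
[[-0.0, -0.3], [-0.2, -1.0], [-0.1, -0.3], [-0.4, 0.9], [0.1, -0.1], [-1.2, 0.2], [-0.3, -0.4]]
mag z [0.40355814 0.02348197 0.91465263] bottom mid [ 537.17583799 -165.17680849   53.53948357]
```

```bash
cat >> h.py <<'E'
def toolR(yaw,tilt): return R.from_euler('ZY',[yaw,tilt])*R.from_euler('x',np.pi)
def cur(s):
    q=s['tool_rot']; return np.array(s['tool_pos']),R.from_quat([q[1],q[2],q[3],q[0]])
def plan(s,P,Rt):
    p,q=cur(s); d=np.array(P)-p
    print('t',round(s['time'],2),'pos',p.round(1),'F',np.round(s['contact_force'],1),'w',round(s['grip_width'],1))
    print('shift first, units',(q.inv().apply(d)/30).round(3),'turn units',(np.degrees((q.inv()*Rt).as_rotvec())/6).round(3),'shift after turn',(Rt.inv().apply(d)/30).round(3))
E
python3 - <<'E'
from station import r
from h import *
Rt=toolR(.058,.436)
plan(r.state(),[551.3+130*.42,-164.4+130*.024+0,85.5+130*.906],Rt)
E
```

```text
t 0.1 pos [ 148.3 -606.7  243. ] F [ 0.3 -0.8 -0.7] w 91.7
shift first, units [ 18.343 -10.801   1.338] turn units [ 0.365 -4.15   1.71 ] shift after turn [ 15.144 -13.939  -5.594]
```

>>> {"fn": "servo_tool", "kwargs": {
  "jaw": [0,0,0,0,0,0,0,0,0,0,0,0,0,0,0,0,0,0,0,0],
  "offset": [
    [0.5,-0.3,0],
    [0.9,-0.54,0],
    [0.95,-0.56,0],
    [0.95,-0.56,0],
    [0.95,-0.56,0],
    [0.95,-0.56,0],
    [0.95,-0.56,0],
    [0.95,-0.56,0],
    [0.95,-0.56,0],
    [0.95,-0.56,0],
    [0.95,-0.56,0],
    [0.95,-0.56,0],
    [0.95,-0.56,0],
    [0.95,-0.56,0],
    [0.95,-0.56,0],
    [0.95,-0.56,0],
    [0.95,-0.56,0],
    [0.95,-0.56,0],
    [0.95,-0.56,0],
    [0.6,-0.4,0]
  ],
  "turn": [
    [0,0,0],
    [0,0,0],
    [0,0,0],
    [0,0,0],
    [0,0,0],
    [0,0,0],
    [0,0,0],
    [0,0,0],
    [0,0,0],
    [0,0,0],
    [0,0,0],
    [0,0,0],
    [0,0,0],
    [0,0,0],
    [0,0,0],
    [0,0,0],
    [0,0,0],
    [0,0,0],
    [0,0,0],
    [0,0,0]
  ]
}}

```text
time: 2.1
tool_pos: [602.0, -160.2, 243.5]
tool_rot: [-0.001, 0.993, 0.121, 0.0]
contact_force: [0.2, -0.2, 0.0]
grip_width: 91.4
finger_force: 0.0
```

>>> {"fn": "servo_tool", "kwargs": {
  "jaw": [0,0,0,0,0,0,0,0],
  "offset": [
    [0,0,0.2],
    [0,0,0.2],
    [0,0,0.2],
    [0,0,0.2],
    [0,0,0.2],
    [0,0,0],
    [0,0,0],
    [0,0,0]
  ],
  "turn": [
    [0.06,-0.7,0.28],
    [0.06,-0.7,0.28],
    [0.06,-0.7,0.29],
    [0.06,-0.7,0.29],
    [0.06,-0.7,0.29],
    [0.06,-0.65,0.28],
    [0,0,0],
    [0,0,0]
  ]
}}

```text
time: 2.9
tool_pos: [596.5, -163.8, 213.6]
tool_rot: [0.007, 0.976, 0.029, -0.216]
contact_force: [0.3, 0.4, -1.4]
grip_width: 91.4
finger_force: 0.0
```

Run:
```python
from station import r,vision
from h import *
import pickle
s=r.state()
plan(s,[551.3+130*.42,-164.4+130*.024+0,85.5+130*.906],toolR(.058,.436))
c=save(vision,'wrist','w1.png');pickle.dump((s,c),open('w1.pkl','wb'));print(c['K'],c['tool_from_camera'])
```

```text
t 2.9 pos [ 596.5 -163.8  213.6] F [ 0.3  0.4 -1.4] w 91.4
shift first, units [ 0.433 -0.065  0.18 ] turn units [ 0.025 -0.012  0.008] shift after turn [ 0.433 -0.065  0.179]
[[371.64829954   0.         320.60397599]
 [  0.         371.64829954 244.74784409]
 [  0.           0.           1.        ]] [[ 7.52884866e-04 -9.63085098e-01 -2.69196076e-01  7.29849408e+01]
 [ 9.99999705e-01  7.66635423e-04  5.40479340e-05  1.15971592e+00]
 [ 1.54322487e-04 -2.69196037e-01  9.63085391e-01 -1.41392955e+02]
 [ 0.00000000e+00  0.00000000e+00  0.00000000e+00  1.00000000e+00]]
```

View pics/w1.png

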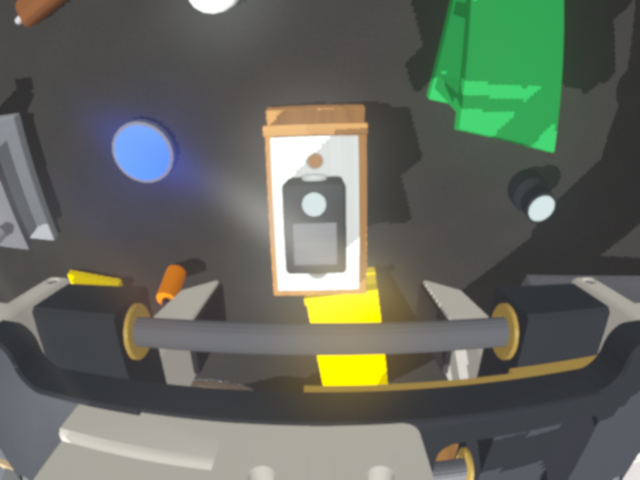

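The wrist view shows the magazine square to the tool. The plate's far corners are at (271,136) and (360,136), the small hole is at (315,160), and the box top spans (285–344, 184–272). I'll fit the pose.

```bash
cat >> h.py <<'E'
def wproj(s,c,P):
    p,q=cur(s); T=np.array(c['tool_from_camera']); K=np.array(c['K'])
    X=(q.inv().apply(np.array(P,float)-p)-T[:3,3])@T[:3,:3]
    r=np.hypot(X[:,0],X[:,1]); th=np.arctan2(r,X[:,2])
    return np.c_[X[:,0]/r*th*K[0,0]+K[0,2],X[:,1]/r*th*K[1,1]+K[1,2]]
E
python3 - <<'E'
from h import *
import pickle
from scipy.optimize import least_squares
s,c=pickle.load(open('w1.pkl','rb'))
L=np.array([(65,35,-25,271,136),(65,-35,-25,360,136),(-65,35,-25,275,294),(-65,-35,-25,363,292),(33,22,25,285,184),(33,-22,25,344,183),(-33,22,25,287,272),(-33,-22,25,344,272),(45,0,-25,315,160)],float)
def f(p): return (wproj(s,c,R.from_euler('ZY',p[3:5]).apply(L[:,:3])+p[:3])-L[:,3:])
g=lambda p:np.r_[f(p).ravel(),(p[4]-.436)*200]
o=least_squares(g,[551,-164,85,.058,.436],loss='soft_l1',x_scale=[1,1,1,.01,.01])
print(o.x.round(3),f(o.x).round(1).tolist())
m=o.x
Rt=toolR(m[3],.436); plan(s,m[:3]+Rt.apply([0,0,0]),Rt)
E
```

```text
[ 5.53698e+02 -1.63877e+02  8.82490e+01  6.60000e-02  4.37000e-01] [[0.3, 0.9], [-0.6, 0.1], [1.4, -4.0], [-6.1, -2.3], [-3.3, -1.5], [3.4, -1.0], [-2.4, 3.4], [2.3, 3.1], [0.4, 0.9]]
t 2.9 pos [ 596.5 -163.8  213.6] F [ 0.3  0.4 -1.4] w 91.4
shift first, units [ 0.468 -0.091  4.391] turn units [-0.008 -0.012 -0.062] shift after turn [ 0.474 -0.091  4.39 ]
```

>>> {"fn": "servo_tool", "kwargs": {
  "jaw": [0,0,0,0,0,0,0,0,0,0,0],
  "offset": [
    [0.1,-0.02,0.3],
    [0.1,-0.02,0.5],
    [0.1,-0.02,0.5],
    [0.1,-0.02,0.5],
    [0.06,-0.01,0.5],
    [0,0,0.5],
    [0,0,0.5],
    [0,0,0.5],
    [0,0,0.3],
    [0,0,0.2],
    [0,0,0]
  ],
  "turn": [
    [0,0,-0.03],
    [0,0,-0.03],
    [0,0,0],
    [0,0,0],
    [0,0,0],
    [0,0,0],
    [0,0,0],
    [0,0,0],
    [0,0,0],
    [0,0,0],
    [0,0,0]
  ]
}}

```text
time: 4.05
tool_pos: [553.8, -164.8, 91.2]
tool_rot: [0.007, 0.976, 0.031, -0.216]
contact_force: [0.2, 0.2, 0.1]
grip_width: 91.6
finger_force: 0.0
```

>>> {"fn": "servo_tool", "kwargs": {
  "jaw": [0.3,0.4,0.5,0.6,0.8,1,1,1,1,1,1],
  "offset": [
    [0,0,0],
    [0,0,0],
    [0,0,0],
    [0,0,0],
    [0,0,0],
    [0,0,0],
    [0,0,0],
    [0,0,0],
    [0,0,0],
    [0,0,0],
    [0,0,0]
  ],
  "turn": [
    [0,0,0],
    [0,0,0],
    [0,0,0],
    [0,0,0],
    [0,0,0],
    [0,0,0],
    [0,0,0],
    [0,0,0],
    [0,0,0],
    [0,0,0],
    [0,0,0]
  ]
}}

```text
time: 5.15
tool_pos: [554.7, -164.3, 91.5]
tool_rot: [0.007, 0.976, 0.031, -0.216]
contact_force: [2.6, 3.2, 0.1]
grip_width: 44.1
finger_force: 29.8
```

>>> {"fn": "servo_tool", "kwargs": {
  "jaw": [1,1,1,1,1,1,1,1,1,1,1],
  "offset": [
    [0,0,-0.15],
    [0,0,-0.3],
    [0,0,-0.45],
    [0,0,-0.5],
    [0,0,-0.5],
    [0,0,-0.5],
    [0,0,-0.5],
    [0,0,-0.5],
    [0,0,-0.4],
    [0,0,-0.2],
    [0,0,0]
  ],
  "turn": [
    [0,0,0],
    [0,0,0],
    [0,0,0],
    [0,0,0],
    [0,0,0],
    [0,0,0],
    [0,0,0],
    [0,0,0],
    [0,0,0],
    [0,0,0],
    [0,0,0]
  ]
}}

```text
time: 6.25
tool_pos: [605.5, -161.6, 201.0]
tool_rot: [0.007, 0.976, 0.031, -0.215]
contact_force: [-0.8, -0.3, -3.6]
grip_width: 43.7
finger_force: 29.8
```

Run:
```python
from station import r
from h import *
plan(r.state(),[541,180,230],toolR(-.037,0))
```

```text
t 6.25 pos [ 605.5 -161.6  201. ] F [-0.8 -0.3 -3.6] w 43.7
shift first, units [ -1.694 -11.5    -0.282] turn units [0.21  4.143 0.948] shift after turn [ -2.57  -11.299  -0.968]
```

>>> {"fn": "servo_tool", "kwargs": {
  "jaw": [1,1,1,1,1,1,1,1],
  "offset": [
    [0,0,0],
    [0,0,0],
    [0,0,0],
    [0,0,0],
    [0,0,0],
    [0,0,0],
    [0,0,0],
    [0,0,0]
  ],
  "turn": [
    [0.02,0.35,0.08],
    [0.03,0.59,0.13],
    [0.03,0.59,0.13],
    [0.03,0.59,0.14],
    [0.03,0.59,0.14],
    [0.03,0.59,0.14],
    [0.03,0.59,0.13],
    [0.01,0.25,0.06]
  ]
}}

```text
time: 7.05
tool_pos: [603.2, -162.0, 199.9]
tool_rot: [-0.0, 1.0, -0.019, -0.001]
contact_force: [-0.4, 0.4, -3.4]
grip_width: 44.0
finger_force: 29.8
```

>>> {"fn": "servo_tool", "kwargs": {
  "jaw": [1,1,1,1,1,1,1,1,1,1,1,1,1,1,1,1,1,1,1,1],
  "offset": [
    [-0.06,-0.3,-0.05],
    [-0.14,-0.6,-0.05],
    [-0.14,-0.7,-0.05],
    [-0.14,-0.7,-0.05],
    [-0.14,-0.7,-0.05],
    [-0.14,-0.7,-0.05],
    [-0.14,-0.7,-0.05],
    [-0.14,-0.7,-0.05],
    [-0.14,-0.7,-0.05],
    [-0.14,-0.7,-0.05],
    [-0.14,-0.7,-0.05],
    [-0.14,-0.7,-0.05],
    [-0.14,-0.7,-0.05],
    [-0.14,-0.7,-0.05],
    [-0.14,-0.7,-0.05],
    [-0.14,-0.7,-0.05],
    [-0.14,-0.7,-0.05],
    [-0.14,-0.6,-0.05],
    [-0.14,-0.3,-0.05],
    [0,0,0]
  ],
  "turn": [
    [0,0,0],
    [0,0,0],
    [0,0,0],
    [0,0,0],
    [0,0,0],
    [0,0,0],
    [0,0,0],
    [0,0,0],
    [0,0,0],
    [0,0,0],
    [0,0,0],
    [0,0,0],
    [0,0,0],
    [0,0,0],
    [0,0,0],
    [0,0,0],
    [0,0,0],
    [0,0,0],
    [0,0,0],
    [0,0,0]
  ]
}}

```text
time: 9.05
tool_pos: [539.9, 212.8, 229.0]
tool_rot: [-0.0, 1.0, -0.017, -0.001]
contact_force: [0.8, 0.9, -3.1]
grip_width: 44.1
finger_force: 29.8
```

Run:
```python
from station import r,vision
from h import *
import pickle
s=r.state()
plan(s,[541,212,200],toolR(-.037,0))
C={n:save(vision,n,n+'2.png') for n in('top','side','wrist')}
pickle.dump((s,C),open('c2.pkl','wb'))
a=cv2.imread('pics/side2.png')[95:215,265:395]; b=cv2.imread('pics/wrist2.png')[0:400]
a=cv2.resize(a,(390*520//480,390),interpolation=cv2.INTER_CUBIC)
b=cv2.resize(b[:, 130:510],(370,390))
cv2.imwrite('pics/comp2.png',np.hstack([a,b])); print(a.shape,b.shape)
```

```text
t 9.05 pos [539.9 212.8 229. ] F [ 0.8  0.9 -3.1] w 44.1
shift first, units [0.04  0.028 0.966] turn units [-0.009  0.027  0.037] shift after turn [0.038 0.027 0.966]
(390, 422, 3) (390, 370, 3)
```

View pics/comp2.png

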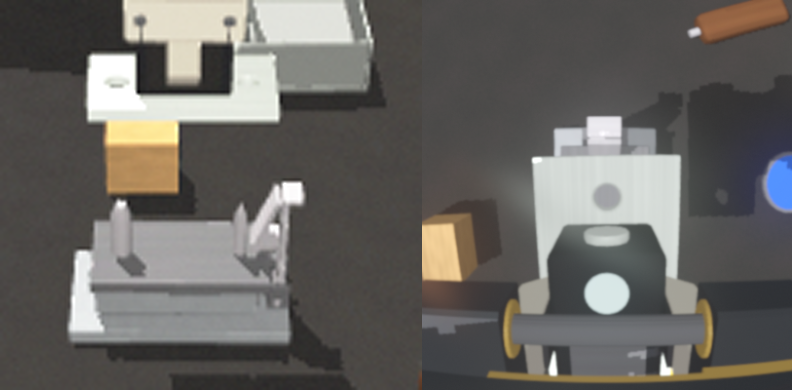

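The side view (left panel) has the plate's holes at (117,81) and (247,80), and the peg tips at (121,203) and (240,207). The wrist view has the small hole at (606,195), almost in line with the arm nose at (603,130). I'll fit the magazine and the dock from the same picture.

```bash
cat > fit2.py <<'E'
from h import *
import pickle
from scipy.optimize import least_squares
s,C=pickle.load(open('c2.pkl','rb'));c=C['side'];w=C['wrist']
S=lambda a:np.array(a,float)/3.248+[265,95]
W=lambda a:(np.array(a,float)-[422,0])*[380/370,400/390]+[130,0]
L=np.array([(-45,0,-25,117,81),(45,0,-25,247,80),(-65,35,-25,88,55),(-65,-35,-35,88,122),(65,-35,-35,279,122)],float)
LW=np.array([(45,0,-25,606,196),(65,35,-25,533,157),(65,-35,-25,680,156)],float)
def f(p):
    X=lambda l:R.from_euler('ZY',[p[3],p[4]]).apply(l[:,:3])+p[:3]
    return np.r_[proj(c,X(L))-S(L[:,3:]),(wproj(s,w,X(LW))-W(LW[:,3:]))]
o=least_squares(lambda p:f(p).ravel(),[540,212,229,-.037,0],x_scale=[1,1,1,.01,.01],loss='soft_l1');print('mag',o.x.round(3),f(o.x).round(1).tolist())
D=np.array([(-45,0,44,121,203),(45,0,44,240,206),(-68,-39,0,94,284),(-68,39,0,96,222)],float)
C0=pickle.load(open('c0.pkl','rb'))['top']
T=np.array([(-45,0,44,566,275),(68,39,0,525,80),(68,-39,0,668,83)],float)
def g(p):
    X=lambda l:R.from_euler('Z',p[3]).apply(l[:,:3])+np.r_[p[:2],50]
    return np.r_[proj(c,X(D))-S(D[:,3:]),proj(C0,X(T))-(T[:,3:]/4+[60,188])]
d=least_squares(lambda p:g(p).ravel(),[540,212,0,-.037],x_scale=[1,1,1,.01],loss='soft_l1');print('dock',d.x.round(3),g(d.x).round(1).tolist())
E
python3 fit2.py
```

```text
mag [ 5.40364e+02  2.12073e+02  2.21612e+02 -2.70000e-02 -1.50000e-02] [[0.1, 0.1], [0.1, -0.1], [0.7, 0.1], [-0.2, -0.0], [-0.2, -0.7], [0.5, 0.6], [0.2, -0.3], [-0.7, -0.2]]
dock [ 5.40531e+02  2.10410e+02 -2.00000e-03 -2.80000e-02] [[-0.3, 0.2], [0.3, -0.7], [-1.4, -0.3], [-0.9, -0.6], [0.6, -0.2], [-0.1, -0.9], [0.1, -0.4]]
```

>>> {"fn": "servo_tool", "kwargs": {
  "jaw": [1,1,1,1,1,1,1,1,1],
  "offset": [
    [0,0,0.2],
    [0,0,0.4],
    [0,0,0.5],
    [0,0,0.5],
    [0,0,0.5],
    [0,0,0.3],
    [0,0,0.2],
    [0,0,0.1],
    [0,0,0]
  ],
  "turn": [
    [0,0,0],
    [0,0,0],
    [0,0,0],
    [0,0,0],
    [0,0,0],
    [0,0,0],
    [0,0,0],
    [0,0,0],
    [0,0,0]
  ]
}}

```text
time: 10.1
tool_pos: [541.2, 210.0, 147.8]
tool_rot: [-0.0, 1.0, -0.019, -0.001]
contact_force: [0.3, 0.5, -3.2]
grip_width: 43.7
finger_force: 29.8
```

Run:
```python
from station import r,vision
from h import *
import pickle
s=r.state()
plan(s,[541,212,140],toolR(-.03,0))
C={n:save(vision,n,n+'3.png') for n in('top','side','wrist')}
pickle.dump((s,C),open('c3.pkl','wb'))
a=cv2.imread('pics/side3.png')[120:210,275:375]; b=cv2.imread('pics/wrist3.png')[60:280,200:440]
a=cv2.resize(a,(400,360),interpolation=cv2.INTER_CUBIC)
b=cv2.resize(b,(392,360),interpolation=cv2.INTER_CUBIC)
cv2.imwrite('pics/comp3.png',np.hstack([a,b]))
```

```text
t 10.1 pos [541.2 210.  147.8] F [ 0.3  0.5 -3.2] w 43.7
shift first, units [-0.01  -0.067  0.259] turn units [-0.001  0.019 -0.071] shift after turn [-0.01  -0.067  0.259]
```

View pics/comp3.png

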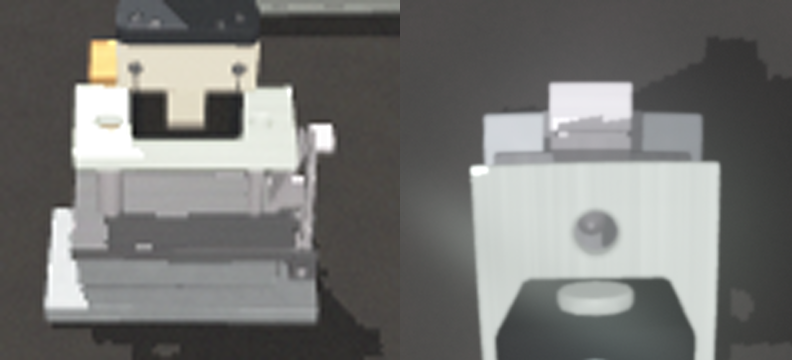

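In the wrist panel the small peg's tip shows inside the small hole, with the hole at (596,231) and the tip near (592,229). In the side panel both pegs stand under their holes. I'll descend gently.

>>> {"fn": "servo_tool", "kwargs": {
  "jaw": [1,1,1,1,1,1,1,1],
  "offset": [
    [0,0,0.1],
    [0,0,0.1],
    [0,0,0.1],
    [0,0,0.1],
    [0,0,0.1],
    [0,0,0.1],
    [0,0,0.1],
    [0,0,0]
  ],
  "turn": [
    [0,0,0],
    [0,0,0],
    [0,0,0],
    [0,0,0],
    [0,0,0],
    [0,0,0],
    [0,0,0],
    [0,0,0]
  ]
}}

```text
time: 11.05
tool_pos: [540.9, 210.5, 126.6]
tool_rot: [-0.0, 1.0, -0.019, -0.001]
contact_force: [-1.5, 0.8, -4.4]
grip_width: 43.7
finger_force: 29.8
```

>>> {"fn": "servo_tool", "kwargs": {
  "jaw": [1,1,1,1,1],
  "offset": [
    [0,0,0.1],
    [0,0,0.1],
    [0,0,0.1],
    [0,0,0.1],
    [0,0,0]
  ],
  "turn": [
    [0,0,0],
    [0,0,0],
    [0,0,0],
    [0,0,0],
    [0,0,0]
  ]
}}

```text
time: 11.55
tool_pos: [541.0, 211.8, 114.9]
tool_rot: [-0.001, 1.0, -0.018, -0.001]
contact_force: [-2.3, 4.9, -2.0]
grip_width: 44.0
finger_force: 29.8
```

>>> {"fn": "servo_tool", "kwargs": {
  "jaw": [1,1,1,1],
  "offset": [
    [0,-0.05,0],
    [0,0,0.08],
    [0,0,0.08],
    [0,0,0]
  ],
  "turn": [
    [0,0,0],
    [0,0,0],
    [0,0,0],
    [0,0,0]
  ]
}}

```text
time: 11.95
tool_pos: [541.1, 212.0, 109.9]
tool_rot: [-0.0, 1.0, -0.019, -0.001]
contact_force: [-2.7, 4.0, -0.5]
grip_width: 44.0
finger_force: 29.8
```

Run:
```python
from station import r
s=r.state();print(s['contact_force'],s['torque'],s['tool_pos'])
```

```text
[-2.74691717  4.04314541 -0.45171054] [ 0.941944    0.49021017 -0.12914542] [541.09733896 211.97557581 109.8643502 ]
```

>>> {"fn": "servo_tool", "kwargs": {
  "jaw": [1,1,1,1],
  "offset": [
    [0,-0.03,0],
    [0,0,0.08],
    [0,0,0.08],
    [0,0,0]
  ],
  "turn": [
    [0,0,0],
    [0,0,0],
    [0,0,0],
    [0,0,0]
  ]
}}

```text
time: 12.35
tool_pos: [541.2, 212.3, 105.0]
tool_rot: [0.0, 1.0, -0.019, -0.001]
contact_force: [-2.8, 1.5, -0.4]
grip_width: 44.2
finger_force: 30.0
```

Run:
```python
from station import r
s=r.state();print(s['contact_force'],s['torque'],s['tool_pos'])
```

```text
[-2.76362269  1.5378697  -0.35329803] [0.42883931 0.42475005 0.14342925] [541.18663946 212.25164846 105.030417  ]
```

Forces are low and the pegs are well engaged. I'll continue down.

>>> {"fn": "servo_tool", "kwargs": {
  "jaw": [1,1,1,1],
  "offset": [
    [0,-0.01,0.08],
    [0,0,0.08],
    [0,0,0.08],
    [0,0,0]
  ],
  "turn": [
    [0,0,0],
    [0,0,0],
    [0,0,0],
    [0,0,0]
  ]
}}

```text
time: 12.75
tool_pos: [540.8, 212.2, 97.3]
tool_rot: [0.0, 1.0, -0.019, -0.002]
contact_force: [-1.5, 0.4, -4.0]
grip_width: 43.8
finger_force: 30.0
```

>>> {"fn": "servo_tool", "kwargs": {
  "jaw": [1,1,1,1],
  "offset": [
    [0,0,0.06],
    [0,0,0.06],
    [0,0,0.06],
    [0,0,0]
  ],
  "turn": [
    [0,0,0],
    [0,0,0],
    [0,0,0],
    [0,0,0]
  ]
}}

```text
time: 13.15
tool_pos: [541.0, 212.8, 92.4]
tool_rot: [-0.0, 1.0, -0.019, -0.001]
contact_force: [-2.0, 0.5, -3.1]
grip_width: 43.8
finger_force: 30.0
```

>>> {"fn": "servo_tool", "kwargs": {
  "jaw": [1,1,1,1],
  "offset": [
    [0,0,0.04],
    [0,0,0.04],
    [0,0,0.04],
    [0,0,0]
  ],
  "turn": [
    [0,0,0],
    [0,0,0],
    [0,0,0],
    [0,0,0]
  ]
}}

```text
time: 13.55
tool_pos: [541.5, 212.7, 89.8]
tool_rot: [-0.0, 1.0, -0.019, -0.001]
contact_force: [-3.0, -1.8, 4.1]
grip_width: 43.4
finger_force: 30.0
```

>>> {"fn": "servo_tool", "kwargs": {
  "jaw": [1,1,1,1],
  "offset": [
    [0,0,0.03],
    [0,0,0.03],
    [0,0,0.03],
    [0,0,0]
  ],
  "turn": [
    [0,0,0],
    [0,0,0],
    [0,0,0],
    [0,0,0]
  ]
}}

```text
time: 13.95
tool_pos: [541.5, 212.7, 89.6]
tool_rot: [-0.0, 1.0, -0.019, 0.0]
contact_force: [-13.5, -6.2, 33.2]
grip_width: 43.8
finger_force: 30.0
```

Run:
```python
from station import r,vision
from h import *
import pickle
s=r.state();print(s['contact_force'],s['torque'],s['tool_pos'])
C={n:save(vision,n,n+'4.png') for n in('side','wrist')}
pickle.dump((s,C),open('c4.pkl','wb'))
a=cv2.imread('pics/side4.png')[120:210,275:375]; b=cv2.imread('pics/wrist4.png')[60:280,200:440]
a=cv2.resize(a,(400,360),interpolation=cv2.INTER_CUBIC)
b=cv2.resize(b,(392,360),interpolation=cv2.INTER_CUBIC)
cv2.imwrite('pics/comp4.png',np.hstack([a,b]))
```

```text
[-13.50707764  -6.16192648  33.17901253] [-1.41492295  2.96174752  0.15605815] [541.49379646 212.699449    89.64222824]
```

View pics/comp4.png

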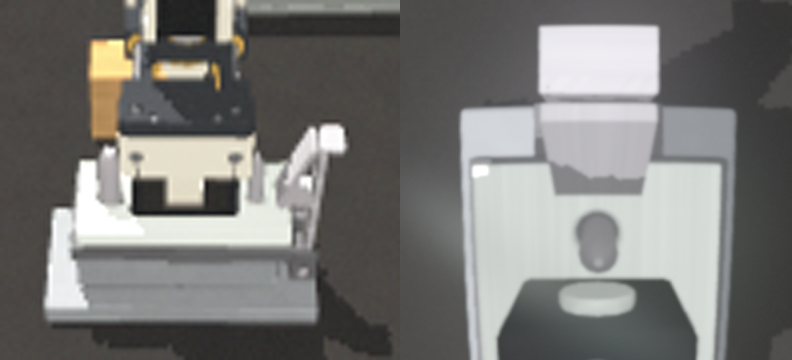

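The plate looks flat on the dock with both pegs through it, and the arm's nose lies over its edge. I'll relieve the push, then release.

>>> {"fn": "servo_tool", "kwargs": {
  "jaw": [1,1,1,0.5,0.4,0.2,0,0,0,0],
  "offset": [
    [0,0,-0.04],
    [0,0,-0.03],
    [0,0,0],
    [0,0,0],
    [0,0,0],
    [0,0,0],
    [0,0,0],
    [0,0,0],
    [0,0,0],
    [0,0,0]
  ],
  "turn": [
    [0,0,0],
    [0,0,0],
    [0,0,0],
    [0,0,0],
    [0,0,0],
    [0,0,0],
    [0,0,0],
    [0,0,0],
    [0,0,0],
    [0,0,0]
  ]
}}

```text
time: 15.05
tool_pos: [541.3, 212.8, 88.5]
tool_rot: [-0.0, 1.0, -0.019, -0.001]
contact_force: [-0.6, -0.4, 0.1]
grip_width: 89.1
finger_force: 0.0
```

>>> {"fn": "servo_tool", "kwargs": {
  "jaw": [0,0,0,0,0,0,0,0,0,0,0],
  "offset": [
    [0,0,-0.1],
    [0,0,-0.3],
    [0,0,-0.5],
    [0,0,-0.6],
    [0,0,-0.6],
    [0,0,-0.6],
    [0,0,-0.6],
    [0,0,-0.6],
    [0,0,-0.5],
    [0,0,-0.3],
    [0,0,0]
  ],
  "turn": [
    [0,0,0],
    [0,0,0],
    [0,0,0],
    [0,0,0],
    [0,0,0],
    [0,0,0],
    [0,0,0],
    [0,0,0],
    [0,0,0],
    [0,0,0],
    [0,0,0]
  ]
}}

```text
time: 16.15
tool_pos: [542.1, 213.1, 231.2]
tool_rot: [-0.001, 1.0, -0.019, 0.0]
contact_force: [0.1, -0.7, -0.0]
grip_width: 91.8
finger_force: 0.0
```

Run:
```python
from station import r,vision
from h import *
import pickle
s=r.state();print(s['contact_force'],s['tool_pos'])
C={n:save(vision,n,n+'5.png') for n in('side','wrist')}
pickle.dump((s,C),open('c5.pkl','wb'))
a=cv2.imread('pics/side5.png')[120:210,275:375]; b=cv2.imread('pics/wrist5.png')[60:400,140:500]
a=cv2.resize(a,(400,360),interpolation=cv2.INTER_CUBIC)
b=cv2.resize(b,(392,360),interpolation=cv2.INTER_CUBIC)
cv2.imwrite('pics/comp5.png',np.hstack([a,b]))
```

```text
[ 0.1107501  -0.70526059 -0.01439495] [542.10330532 213.105209   231.19817196]
```

View pics/comp5.png

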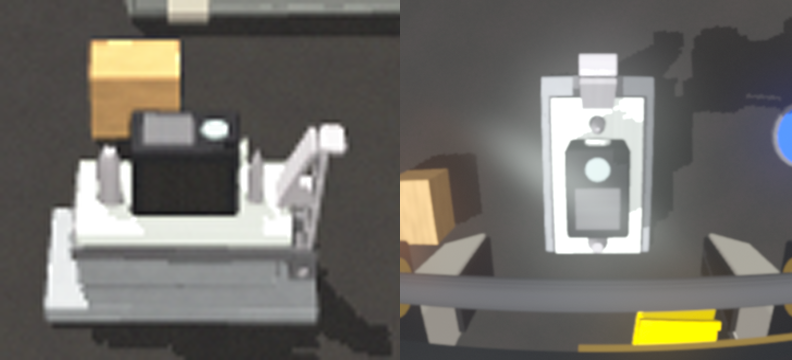

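Released: the magazine stands upright on both pegs with the arm's nose over the plate. I'll check the arm angle by how far its top has moved since the first image.

Run:
```python
from h import *
a=cv2.imread('pics/side0.png',0);b=cv2.imread('pics/side5.png',0)
z=lambda i:cv2.resize(i,None,fx=4,fy=4,interpolation=cv2.INTER_CUBIC)
A=z(a);B=z(b);x,y,w,h=350*4,150*4,9*4,8*4
t=A[y:y+h,x:x+w]
m=cv2.matchTemplate(B[y-40:y+h+40,x-60:x+w+60],t,cv2.TM_CCOEFF_NORMED)
_,v,_,l=cv2.minMaxLoc(m);dx=(l[0]-60)/4;dy=(l[1]-40)/4
import pickle
c=pickle.load(open('c0.pkl','rb'))['side']
g=proj(c,[[610,209,140],[620,209,140]]);print(v,dx,dy,'mm',dx*10/(g[1]-g[0])[0],proj(c,[[610,209,z] for z in(104,125,140,154)]).round(0).tolist())
```

```text
0.962176501750946 3.0 0.25 mm 7.0456315597039545 [[350.0, 154.0], [350.0, 147.0], [350.0, 141.0], [351.0, 136.0]]
```

```bash
python3 -c "
from station import workorder
print(workorder.job_done())"
```

```text
the job is handed in; nothing more can be done
None
```

The magazine stands upright and fully home on the dock's pegs, and the hold-down arm is back over the plate's edge (about 0.075 rad from the pictures, 0.07 expected). No other object was handled, and I handed the job in after about 16 s on the robot's clock.

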